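# Open the grinder's hopper by its lever and ease the lid shut

### The arm

A 6-joint arm with a two-finger parallel gripper is mounted at the origin on the work surface. World frame = base frame: x ahead of the robot, y to its left, z up, the work surface at z = 0. Lengths are in mm, angles in rad, forces in N, time in s.
With the tool pointing down it reaches from about 350 to 975 mm from the base axis. Payload 7.1 kg.
Tool frame: the origin (TCP) lies at the very end of the fingers, on their centre line; the grasp point (between the pads) lies 19 mm behind it; z points along the fingers, y is the direction in which the jaws open and shut (so a half turn about z gives the same grasp; the last joint's range is limited). The gripper opens to 88 mm and grips with 3 to 60 N. Pads are 20 mm wide; open, the fingers measure 115 mm over their backs; the gripper's body (75 mm by 178 mm) begins 61 mm behind the grasp point.
Start: joints at [-1.181, 0.423, 1.63, -0, 1.089, -0.019], TCP at [248.458, -573.475, 222.675] pointing down, gripper open.
Joint ranges: [-3, 3], [-0.9, 2.11], [0.09, 2.58], [-1.31, 4.45], [0.11, 2.69], [-2.54, 2.54]. Speed limits (rad/s): [2.39, 2.39, 3.01, 3.14, 3.14, 3.14].

### API

Orientations are given as a rotation vector (axis times angle).
In Python, from workcell import readout, imaging, close_job gives the robot as it stands.
- The arm moves only by the tool carry_out, never from a script. Its argument "rows" is a list of rows, each a list of 3 entries, a list of its own where there are three numbers: the shift along the tool's x, y, z in m, then the turn, a rotation vector about the tool's x, y, z in rad, then the closure, from 0 (fully open) to 1 (shut). In form: [[[dx, dy, dz], [wx, wy, wz], hand], ...]. A call has 1 to 12 rows; each row shifts and turns the commanded pose from where the row before left it, along the tool's axes as they then stand; what a row does not reach is not made up. A row lasts 1/12 s, in which the tool goes at most 41.7 mm and 7.16 degrees, less where a joint would pass 70% of its speed; a pose out of reach is approached as far as the arm can. A call with a gripper value outside its range is refused whole. The fingers move at their own pace and stop on an object; the grip force is fixed at half the most. Time passes only in rows, so rows that do not move let the fingers close. It gives the time, the measured TCP pose, the force and the opening at its end, in the units of the state.
- readout.get_obs(): the state, without advancing time (a new reading comes with each control period).
- imaging.get_image(name): name is "scene" or "top"; returns the picture (400x640x3 uint8, red, green, blue); there is no depth.
- imaging.camera_params(name): a dict with "fx", "fy", "cx", "cy" (pixels), "rvec" (rotation vector, rad) and "tvec" (3), from world to camera coordinates, as OpenCV has them. Camera axes: x right, y down, z forward; pixel columns grow to the right and rows downward; lengths in mm; the calibration is good to about 2 mm. A picture is of the moment at which its call begins. camera_params takes no time and is no camera call.
- close_job(): hands the job in, once; it reports no verdict.
The state is a dict: "t": time; "qpos": joint angles; "qvel": joint speeds; "joint_torque": joint torques, N m; "ee_pos": TCP position; "orientation": TCP orientation; "ft_force": force on the tool from outside, world axes, zero at the start; "moment": the same for the moment, N m; "width": finger opening in mm.
Only numpy, scipy, OpenCV 4.12 (cv2) and the standard library are available. Lean on these libraries where they do the work, as an engineer would, in place of code of your own. Each camera call takes 0.05 s, during which the arm holds its last target.

### The job

Without touching the lid itself, press the grinder's side lever all the way down with a fingertip so that the hopper lid swings wide open, and keep it open for a good two seconds so that the barista can look into the hopper. Then let the lever up slowly, easing the lid down until it is fully shut without slamming, and take the hand away. Lift nothing, and leave the cup, the tube and the pitcher where they stand.

Things in the scene. Friction and masses are not known exactly. Their poses are not given: they have to be found in the camera images.
- grinder: Black coffee grinder, fixed: base 220 x 130 mm, burr housing 190 x 130 mm from 160 to 250 mm up, round glass hopper 120 mm across with a black lid on top, 321 mm high in all. Origin: centre of its underside. Its x axis points to its back (the front, with spout and dial, faces -x), z up. The lever is on its +y side, 90 mm from the middle.
- paddle (a point): Centre of the top of the lever's flat black paddle, 45 x 45 x 8 mm, standing 75 mm out before the burr housing, free above and below. Top 204 mm above the counter at rest, 150 mm when fully down: it moves almost straight down (54 mm; sideways under 4 mm; tilts within 0.16 rad of level). Needs about 3 to 7 N; spring and lid push it back up, fast if let go.
- lever (a joint): Angle of the lever: 0 at rest (up), 0.32 rad fully down (stop). Its arm is 170 mm long, about a pivot 170 mm above the counter.
- lid (a joint): Angle of the hopper lid, linked to the lever (3.75 times the lever's angle): 0 shut, 1.2 rad wide open. Its hinge is at the hopper's back; a rod at the side lifts it.
- lid_edge (a point): Front edge of the lid (a black disc 126 mm across, 8 mm thick, with a small knob in the middle), opposite its hinge; 305 mm above the counter when shut.
- cup: Bystander: white ceramic espresso cup, rim 72 mm across, 60 mm high, loose. Origin: centre of its underside.
- tube: Bystander: clear acrylic dosing tube, 56 mm across, 100 mm high, standing upright, loose. Origin: centre of its underside.
- pitcher: Bystander: steel milk pitcher, 76 mm across, 90 mm high, with a handle on one side, loose. Origin: centre of its underside.

How it is judged:
By the outcome, as a careful person would: the job done as asked, in the order asked, and still so for the second after the job is handed in, with the robot touching nothing.
It also fails if it takes over 35 s, if anything falls off the work surface, if the arm or the gripper's body presses on something with over 40 N, if the wrist force passes 120 N, or if a joint passes its speed limit or range.

## Working session

There is one attempt and no reset: what is moved stays moved. The work goes in short steps, Python scripts to look and compute and a tool call to move; the robot and the scene stay as the last step left them, time stands still between calls to the robot, and variables do not carry over. Pictures are saved under pics/ and viewed, and the job is handed in when it is done.

Besides the shell and the picture viewer there is one more tool, called after "Call:" in YAML: its name, and indented under it one key for each argument. carry_out: Moves the arm, as the interface text tells. Its arguments: {"type":"object","properties":{"rows":{"type":"array","items":{"type":"array"}}},"required":["rows"]}

```bash
mkdir -p pics; python3 - <<'E'
from workcell import readout, imaging
import cv2
print(readout.get_obs())
for n in ("scene","top"):
    p=imaging.camera_params(n); print(n,p)
    cv2.imwrite(f"pics/{n}0.png",imaging.get_image(n)[:,:,::-1])
E
```

```text
{'t': 0.0, 'qpos': array([-1.18104836e+00,  4.23855251e-01,  1.63067831e+00,  1.19008590e-06,
        1.08858846e+00, -1.90189445e-02]), 'qvel': array([ 1.75746180e-04, -1.22791586e-03, -7.89572378e-05, -5.59839066e-04,
       -1.73584328e-03, -8.08025956e-04]), 'joint_torque': array([-1.85556373e-04, -5.44625938e+01, -2.73666161e+01,  6.44758064e-02,
        2.27202749e-02, -1.06764198e-04]), 'ee_pos': array([ 248.22775095, -572.99253737,  221.89728843]), 'orientation': array([-3.07473258e+00, -6.37322612e-01,  4.40920965e-04]), 'ft_force': array([ 0.44189154, -0.99307854, -0.34868954]), 'moment': array([0.04584957, 0.01146133, 0.0331957 ]), 'width': 88.11331008783428}
scene {'fx': 369.82524845128876, 'fy': 369.82524845128876, 'cx': 322.95203787177155, 'cy': 196.9979751559639, 'rvec': array([ 0.36531704,  2.67383792, -1.34418579]), 'tvec': array([ 552.38148834,   28.87763037, 1210.99086346])}
top {'fx': 389.1914818691757, 'fy': 389.1914818691757, 'cx': 323.1680338082736, 'cy': 202.21173375177085, 'rvec': array([ 2.20400959, -2.19041243,  0.12767436]), 'tvec': array([ 34.30834549, 597.89819143, 899.87056199])}
```

View pics/scene0.png

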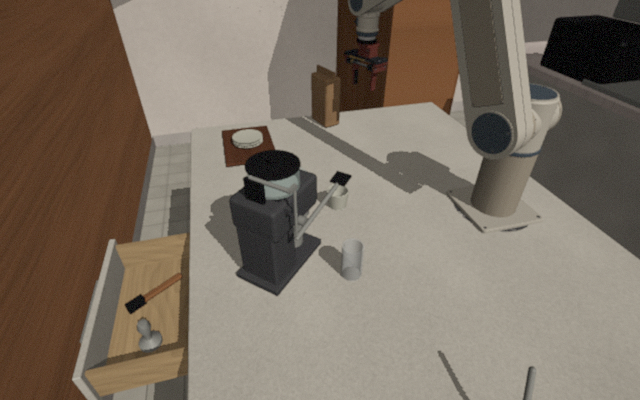

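View pics/top0.png

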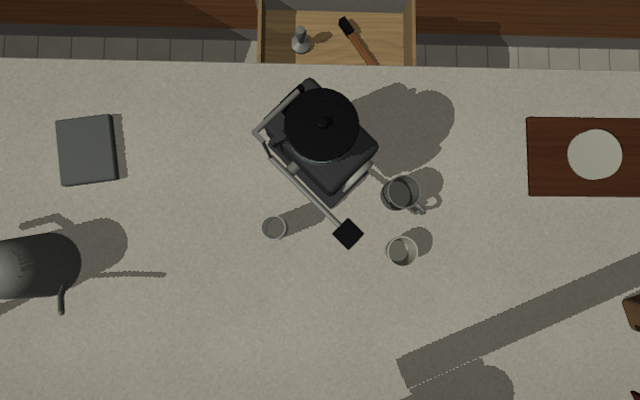

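The scene view shows the paddle at about (341,179), with the cup just beyond it and the tube at (352,260). In the top view the paddle is at (347,234), the cup at (402,250), the pitcher at (402,193) and the tube at (274,227). Next I'll measure these.

```bash
cat > h.py <<'E'
import numpy as np, cv2
from workcell import imaging, readout
P={n:imaging.camera_params(n) for n in("scene","top")}
def KRT(n):
    p=P[n];K=np.array([[p['fx'],0,p['cx']],[0,p['fy'],p['cy']],[0,0,1.]])
    return K,cv2.Rodrigues(np.array(p['rvec']))[0],np.array(p['tvec'])
def tri(us,ut):
    M=[]
    for n in("scene","top"):
        K,R,t=KRT(n);M.append(K@np.c_[R,t])
    X=cv2.triangulatePoints(M[0],M[1],np.array(us,float).reshape(2,1),np.array(ut,float).reshape(2,1))
    return (X[:3]/X[3]).ravel()
def proj(n,X):
    p=P[n];K,_,_=KRT(n);return cv2.projectPoints(np.array(X,float).reshape(-1,1,3),np.array(p['rvec']),np.array(p['tvec']),K,None)[0].reshape(-1,2)
def plane(n,u,z):
    K,R,t=KRT(n);d=R.T@np.linalg.inv(K)@np.array([u[0],u[1],1.]);c=-R.T@t
    return c+d*(z-c[2])/d[2]
def blob(img,box,thr):
    x0,y0,x1,y1=box;g=img[y0:y1,x0:x1].max(2);m=(g<thr).astype(np.uint8)
    n,l,s,c=cv2.connectedComponentsWithStats(m);k=1+np.argmax(s[1:,4])
    cs,_=cv2.findContours((l==k).astype(np.uint8),cv2.RETR_EXTERNAL,cv2.CHAIN_APPROX_NONE)
    q=cv2.minAreaRect(max(cs,key=len)+np.array([[x0,y0]]))
    return c[k]+[x0,y0],s[k],q,cv2.boxPoints(q)
E
python3 - <<'E'
from h import *
S=cv2.imread("pics/scene0.png");T=cv2.imread("pics/top0.png")
np.set_printoptions(precision=1,suppress=True)
bs=blob(S,(325,168,358,190),45);bt=blob(T,(328,213,368,254),45)
print(bs,bt)
p=tri(bs[0],bt[0]);print("paddle",p, proj("scene",p),proj("top",p))
pts=np.array([plane("top",b,p[2]) for b in bt[3]]);print(pts,np.linalg.norm(pts[1]-pts[0]),np.linalg.norm(pts[2]-pts[1]))
e=[pts[1]-pts[0],pts[2]-pts[1]];print([np.degrees(np.arctan2(v[1],v[0])) for v in e])
for n,u,z in(("cup",(402,250),60),("pitcher",(400,193),90),("tube",(274,227),100),("lid",(321,125),313)):print(n,plane("top",u,z))
print(plane("top",bt[0],204))
for n,i,c in(("s",S,(300,150,380,210)),("t",T,(240,160,440,270))):
    x0,y0,x1,y1=c;f=8 if n=="s" else 4
    cv2.imwrite(f"pics/crop_{n}.png",cv2.resize(i[y0:y1,x0:x1],None,fx=f,fy=f,interpolation=cv2.INTER_NEAREST))
E
```

```text
(array([340.4, 178.1]), array([  6,   4,  20,  14, 156], dtype=int32), ((340.4499816894531, 178.15000915527344), (16.76007080078125, 11.384199142456055), 18.434947967529297), array([[330.7, 180.9],
       [334.3, 170.1],
       [350.2, 175.4],
       [346.6, 186.2]], dtype=float32)) (array([347.8, 233.4]), array([  5,   6,  30,  30, 506], dtype=int32), ((347.7500305175781, 233.25003051757812), (22.62741470336914, 21.92030906677246), 45.0), array([[332. , 233. ],
       [347.5, 217.5],
       [363.5, 233.5],
       [348. , 249. ]], dtype=float32))
paddle [524.7  -3.5 198.8] [[340.8 178.1]] [[348.  233.1]]
[[524.7  27.1 198.8]
 [554.4  -2.6 198.8]
 [524.  -33.3 198.8]
 [494.4  -3.5 198.8]] 42.0516015877213 43.247440778107226
[np.float64(-44.90976083956804), np.float64(-134.74931100073837)]
cup [ 487.2 -140.4   60. ]
pitcher [ 614.1 -130.2   90. ]
tube [537.1 146.4 100. ]
lid [702.2  52.5 313. ]
[524.   -2.7 204. ]
```

View pics/crop_s.png

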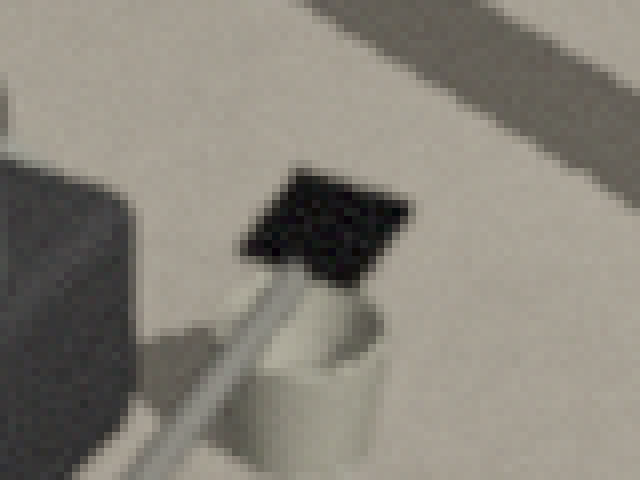

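View pics/crop_t.png

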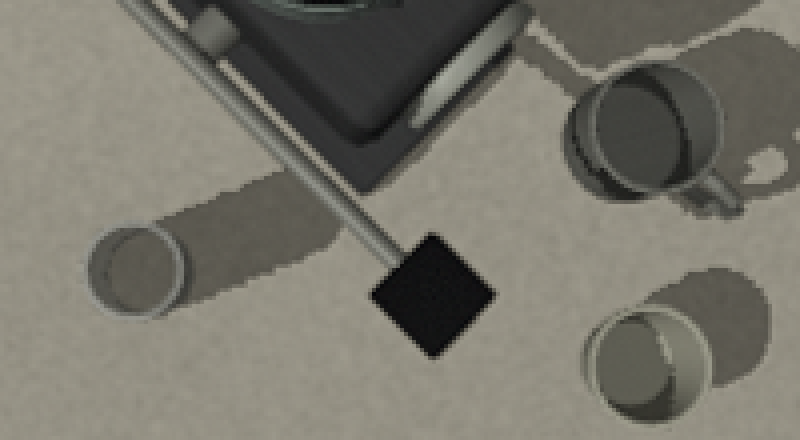

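Call:
carry_out:
  rows:
    - [[0,0,-0.02],[0,0,-0.0942],1]
    - [[0,0,-0.02],[0,0,-0.0942],1]
    - [[0,0,-0.02],[0,0,-0.0942],1]
    - [[0,0,-0.02],[0,0,-0.0942],1]
    - [[0,0,0],[0,0,0],1]

```text
t: 0.52
ee_pos: [249.2, -575.1, 306.6]
orientation: [2.894, 1.206, -0.0]
ft_force: [-0.6, 0.3, 0.8]
width: 57.4
```

```bash
cat > st.py <<'E'
from h import *
from scipy.spatial.transform import Rotation as Ro
import sys
np.set_printoptions(precision=3,suppress=True)
o=readout.get_obs();R=Ro.from_rotvec(o['orientation']).as_matrix()
print(o['t'],o['ee_pos'],'F',o['ft_force'],o['width'],'\n',R)
if len(sys.argv)>3: print('tool delta',R.T@(np.array(list(map(float,sys.argv[1:4])))-o['ee_pos']))
E
python3 st.py 524 -3 300
```

```text
0.5167 [ 249.156 -575.144  306.594] F [-0.641  0.297  0.759] 57.44727561543841 
 [[ 0.704  0.71   0.002]
 [ 0.71  -0.704 -0.006]
 [-0.002  0.006 -1.   ]]
tool delta [ 599.77  -207.825    4.041]
```

Call:
carry_out:
  rows:
    - [[0.015,-0.005,0],[0,0,0],1]
    - [[0.03,-0.0104,0],[0,0,0],1]
    - [[0.03,-0.0104,0],[0,0,0],1]
    - [[0.03,-0.0104,0],[0,0,0],1]
    - [[0.03,-0.0104,0],[0,0,0],1]
    - [[0.03,-0.0104,0],[0,0,0],1]
    - [[0.03,-0.0104,0],[0,0,0],1]
    - [[0.03,-0.0104,0],[0,0,0],1]
    - [[0.03,-0.0104,0],[0,0,0],1]
    - [[0.03,-0.0104,0],[0,0,0],1]
    - [[0.03,-0.0104,0],[0,0,0],1]
    - [[0.03,-0.0104,0],[0,0,0],1]

```text
t: 1.52
ee_pos: [407.3, -242.3, 301.1]
orientation: [-2.902, -1.198, 0.002]
ft_force: [-1.0, -0.2, 0.3]
width: 0.7
```

Call:
carry_out:
  rows:
    - [[0.03,-0.0104,0],[0,0,0],1]
    - [[0.03,-0.0104,0],[0,0,0],1]
    - [[0.03,-0.0104,0],[0,0,0],1]
    - [[0.03,-0.0104,0],[0,0,0],1]
    - [[0.03,-0.0104,0],[0,0,0],1]
    - [[0.03,-0.0104,0],[0,0,0],1]
    - [[0.03,-0.0104,0],[0,0,0],1]
    - [[0.03,-0.0104,0],[0,0,0],1]
    - [[0.015,-0.005,0],[0,0,0],1]
    - [[0,0,0],[0,0,0],1]
    - [[0,0,0],[0,0,0],1]

```text
t: 2.43
ee_pos: [524.6, -1.4, 301.1]
orientation: [-2.901, -1.203, 0.004]
ft_force: [0.2, -0.2, -0.9]
width: 0.4
```

```bash
python3 st.py 524 -3 225; python3 - <<'E'
from h import *
a=imaging.get_image("scene")[:,:,::-1]
cv2.imwrite("pics/s1.png",cv2.resize(a[60:320,180:480],None,fx=2,fy=2))
E
```

```text
2.4333 [524.613  -1.361 301.096] F [ 0.154 -0.172 -0.876] 0.3739417337009377 
 [[ 0.706  0.708 -0.003]
 [ 0.708 -0.706 -0.   ]
 [-0.002 -0.002 -1.   ]]
tool delta [-1.429  0.876 76.097]
```

View pics/s1.png

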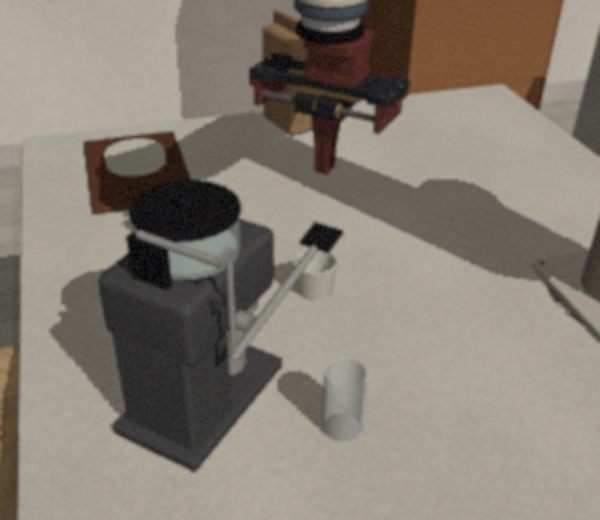

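The closed fingertips are straight above the paddle, and the hand is clear of the hopper.

Call:
carry_out:
  rows:
    - [[-0.0015,0.001,0.006],[0,0,0],1]
    - [[0,0,0.012],[0,0,0],1]
    - [[0,0,0.014],[0,0,0],1]
    - [[0,0,0.014],[0,0,0],1]
    - [[0,0,0.014],[0,0,0],1]
    - [[0,0,0.012],[0,0,0],1]
    - [[0,0,0.009],[0,0,0],1]
    - [[0,0,0.005],[0,0,0],1]
    - [[0,0,0.002],[0,0,0],1]
    - [[0,0,0],[0,0,0],1]

```text
t: 3.32
ee_pos: [525.2, -4.5, 214.4]
orientation: [-2.903, -1.201, 0.001]
ft_force: [-1.0, -0.2, 0.1]
width: 0.4
```

Call:
carry_out:
  rows:
    - [[0,0,0.002],[0,0,0],1]
    - [[0,0,0.002],[0,0,0],1]
    - [[0,0,0.002],[0,0,0],1]
    - [[0,0,0.002],[0,0,0],1]
    - [[0,0,0.002],[0,0,0],1]
    - [[0,0,0.002],[0,0,0],1]
    - [[0,0,0.002],[0,0,0],1]
    - [[0,0,0.002],[0,0,0],1]

```text
t: 3.98
ee_pos: [525.5, -4.3, 198.7]
orientation: [2.902, 1.202, 0.0]
ft_force: [-0.7, -1.6, 4.0]
width: 0.5
```

Call:
carry_out:
  rows:
    - [[0,0,0.002],[0,0,0],1]
    - [[0,0,0.002],[0,0,0],1]
    - [[0,0,0.002],[0,0,0],1]
    - [[0,0,0.002],[0,0,0],1]
    - [[0,0,0.002],[0,0,0],1]
    - [[0,0,0.002],[0,0,0],1]
    - [[0,0,0.002],[0,0,0],1]
    - [[0,0,0.002],[0,0,0],1]
    - [[0,0,0.002],[0,0,0],1]
    - [[0,0,0.002],[0,0,0],1]
    - [[0,0,0.002],[0,0,0],1]
    - [[0,0,0.002],[0,0,0],1]

```text
t: 4.98
ee_pos: [525.4, -4.2, 174.5]
orientation: [2.902, 1.203, -0.0]
ft_force: [-2.2, -2.7, 3.9]
width: 0.7
```

Call:
carry_out:
  rows:
    - [[0,0,0.002],[0,0,0],1]
    - [[0,0,0.002],[0,0,0],1]
    - [[0,0,0.002],[0,0,0],1]
    - [[0,0,0.002],[0,0,0],1]
    - [[0,0,0.002],[0,0,0],1]
    - [[0,0,0.002],[0,0,0],1]
    - [[0,0,0.002],[0,0,0],1]
    - [[0,0,0.002],[0,0,0],1]
    - [[0,0,0.001],[0,0,0],1]
    - [[0,0,0.001],[0,0,0],1]

```text
t: 5.82
ee_pos: [525.7, -3.9, 156.6]
orientation: [-2.902, -1.202, -0.001]
ft_force: [-1.7, 0.7, 3.4]
width: 0.7
```

Call:
carry_out:
  rows:
    - [[0,0,0.001],[0,0,0],1]
    - [[0,0,0.001],[0,0,0],1]
    - [[0,0,0.001],[0,0,0],1]
    - [[0,0,0.001],[0,0,0],1]
    - [[0,0,0.001],[0,0,0],1]
    - [[0,0,0],[0,0,0],1]

```text
t: 6.32
ee_pos: [525.9, -3.8, 151.8]
orientation: [2.902, 1.202, 0.002]
ft_force: [1.1, 2.6, 4.6]
width: 0.6
```

```bash
python3 st.py; python3 - <<'E'
from h import *
a=imaging.get_image("scene")[:,:,::-1]
cv2.imwrite("pics/s2.png",cv2.resize(a[60:320,180:480],None,fx=2,fy=2))
E
```

```text
6.3167 [525.945  -3.848 151.8  ] F [1.111 2.561 4.597] 0.6025872273931713 
 [[ 0.707  0.707  0.001]
 [ 0.707 -0.707  0.   ]
 [ 0.001  0.    -1.   ]]
```

View pics/s2.png

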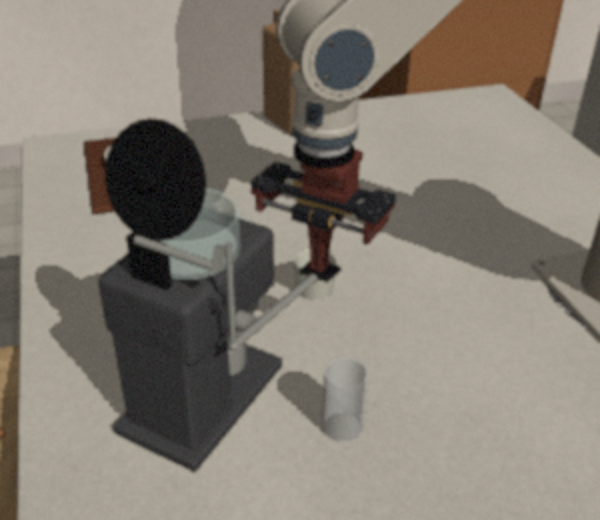

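The lid stands almost wide open, at crop (155,180), with the finger on the paddle. The force hasn't risen yet, so I'll creep on to the stop.

Call:
carry_out:
  rows:
    - [[0,0,0.0007],[0,0,0],1]
    - [[0,0,0.0007],[0,0,0],1]
    - [[0,0,0.0006],[0,0,0],1]
    - [[0,0,0],[0,0,0],1]

```text
t: 6.7
ee_pos: [526.1, -3.8, 151.4]
orientation: [2.902, 1.202, 0.003]
ft_force: [-5.3, 2.4, 20.7]
width: 0.6
```

Call:
carry_out:
  rows:
    - [[0,0,0.0005],[0,0,0],1]
    - [[0,0,0.0005],[0,0,0],1]
    - [[0,0,0],[0,0,0],1]

```text
t: 6.95
ee_pos: [526.2, -3.8, 151.2]
orientation: [2.902, 1.202, 0.003]
ft_force: [-8.3, 3.4, 29.0]
width: 0.2
```

The stop is reached: the force jumped at z≈151. I'll ease off by 1 mm and hold.

Call:
carry_out:
  rows:
    - [[0,0,-0.001],[0,0,0],1]
    - [[0,0,0],[0,0,0],1]
    - [[0,0,0],[0,0,0],1]
    - [[0,0,0],[0,0,0],1]
    - [[0,0,0],[0,0,0],1]
    - [[0,0,0],[0,0,0],1]
    - [[0,0,0],[0,0,0],1]
    - [[0,0,0],[0,0,0],1]
    - [[0,0,0],[0,0,0],1]
    - [[0,0,0],[0,0,0],1]
    - [[0,0,0],[0,0,0],1]
    - [[0,0,0],[0,0,0],1]

```text
t: 7.95
ee_pos: [526.1, -3.8, 151.4]
orientation: [2.902, 1.202, 0.003]
ft_force: [-5.3, 3.1, 19.6]
width: 0.5
```

```bash
python3 st.py; python3 - <<'E'
from h import *
a=imaging.get_image("scene")[:,:,::-1]
cv2.imwrite("pics/s3.png",cv2.resize(a[60:320,180:480],None,fx=2,fy=2))
E
```

```text
7.95 [526.091  -3.847 151.35 ] F [-5.29   3.15  19.639] 0.5496108917386838 
 [[ 0.707  0.707  0.002]
 [ 0.707 -0.707  0.   ]
 [ 0.002  0.001 -1.   ]]
```

View pics/s3.png

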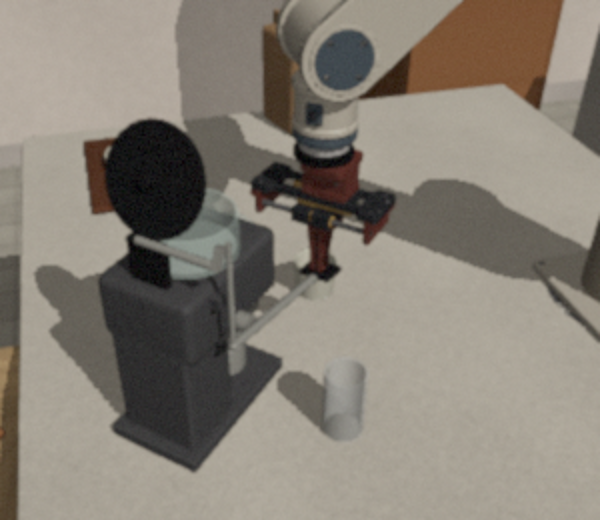

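Call:
carry_out:
  rows:
    - [[0,0,0],[0,0,0],1]
    - [[0,0,0],[0,0,0],1]
    - [[0,0,0],[0,0,0],1]
    - [[0,0,0],[0,0,0],1]
    - [[0,0,0],[0,0,0],1]
    - [[0,0,0],[0,0,0],1]
    - [[0,0,0],[0,0,0],1]
    - [[0,0,0],[0,0,0],1]
    - [[0,0,0],[0,0,0],1]
    - [[0,0,0],[0,0,0],1]
    - [[0,0,0],[0,0,0],1]
    - [[0,0,0],[0,0,0],1]

```text
t: 9.0
ee_pos: [526.1, -3.8, 151.3]
orientation: [2.902, 1.202, 0.003]
ft_force: [-4.7, 3.6, 20.2]
width: 0.3
```

Call:
carry_out:
  rows:
    - [[0,0,0],[0,0,0],1]
    - [[0,0,0],[0,0,0],1]
    - [[0,0,0],[0,0,0],1]
    - [[0,0,0],[0,0,0],1]
    - [[0,0,0],[0,0,0],1]
    - [[0,0,0],[0,0,0],1]
    - [[0,0,0],[0,0,0],1]
    - [[0,0,0],[0,0,0],1]

```text
t: 9.67
ee_pos: [526.1, -3.9, 151.4]
orientation: [2.902, 1.202, 0.003]
ft_force: [-5.5, 3.0, 19.9]
width: 1.0
```

The lid was at the stop and wide open for about 3 s. Now I'll let the lever up slowly.

Call:
carry_out:
  rows:
    - [[0,0,-0.001],[0,0,0],1]
    - [[0,0,-0.001],[0,0,0],1]
    - [[0,0,-0.001],[0,0,0],1]
    - [[0,0,-0.001],[0,0,0],1]
    - [[0,0,-0.001],[0,0,0],1]
    - [[0,0,-0.001],[0,0,0],1]
    - [[0,0,-0.0012],[0,0,0],1]
    - [[0,0,-0.0012],[0,0,0],1]
    - [[0,0,-0.0012],[0,0,0],1]
    - [[0,0,-0.0012],[0,0,0],1]
    - [[0,0,-0.0012],[0,0,0],1]
    - [[0,0,-0.0012],[0,0,0],1]

```text
t: 10.67
ee_pos: [525.3, -4.3, 162.9]
orientation: [2.902, 1.203, -0.001]
ft_force: [0.3, -1.0, 4.6]
width: 0.4
```

Call:
carry_out:
  rows:
    - [[0,0,-0.0012],[0,0,0],1]
    - [[0,0,-0.0012],[0,0,0],1]
    - [[0,0,-0.0012],[0,0,0],1]
    - [[0,0,-0.0012],[0,0,0],1]
    - [[0,0,-0.0012],[0,0,0],1]
    - [[0,0,-0.0012],[0,0,0],1]
    - [[0,0,-0.0012],[0,0,0],1]
    - [[0,0,-0.0012],[0,0,0],1]
    - [[0,0,-0.0012],[0,0,0],1]
    - [[0,0,-0.0012],[0,0,0],1]
    - [[0,0,-0.0012],[0,0,0],1]
    - [[0,0,-0.0012],[0,0,0],1]

```text
t: 11.67
ee_pos: [525.4, -4.1, 177.4]
orientation: [-2.902, -1.203, 0.0]
ft_force: [-1.1, -3.4, 3.2]
width: 0.6
```

Call:
carry_out:
  rows:
    - [[0,0,-0.0012],[0,0,0],1]
    - [[0,0,-0.0012],[0,0,0],1]
    - [[0,0,-0.0012],[0,0,0],1]
    - [[0,0,-0.0012],[0,0,0],1]
    - [[0,0,-0.0012],[0,0,0],1]
    - [[0,0,-0.0012],[0,0,0],1]
    - [[0,0,-0.0012],[0,0,0],1]
    - [[0,0,-0.0012],[0,0,0],1]
    - [[0,0,-0.001],[0,0,0],1]
    - [[0,0,-0.001],[0,0,0],1]
    - [[0,0,-0.001],[0,0,0],1]
    - [[0,0,-0.001],[0,0,0],1]

```text
t: 12.67
ee_pos: [525.6, -4.0, 191.0]
orientation: [-2.902, -1.203, -0.001]
ft_force: [2.2, 0.4, 3.1]
width: 0.4
```

Call:
carry_out:
  rows:
    - [[0,0,-0.0006],[0,0,0],1]
    - [[0,0,-0.0006],[0,0,0],1]
    - [[0,0,-0.0006],[0,0,0],1]
    - [[0,0,-0.0006],[0,0,0],1]
    - [[0,0,-0.0006],[0,0,0],1]
    - [[0,0,-0.0006],[0,0,0],1]
    - [[0,0,-0.0006],[0,0,0],1]
    - [[0,0,-0.0006],[0,0,0],1]
    - [[0,0,-0.0006],[0,0,0],1]
    - [[0,0,-0.0006],[0,0,0],1]
    - [[0,0,-0.0006],[0,0,0],1]
    - [[0,0,-0.0006],[0,0,0],1]

```text
t: 13.67
ee_pos: [525.5, -4.1, 198.1]
orientation: [-2.902, -1.203, 0.0]
ft_force: [1.4, 1.5, 2.6]
width: 0.6
```

Call:
carry_out:
  rows:
    - [[0,0,-0.0005],[0,0,0],1]
    - [[0,0,-0.0005],[0,0,0],1]
    - [[0,0,-0.0005],[0,0,0],1]
    - [[0,0,-0.0005],[0,0,0],1]
    - [[0,0,-0.0005],[0,0,0],1]
    - [[0,0,-0.0005],[0,0,0],1]
    - [[0,0,-0.0005],[0,0,0],1]
    - [[0,0,-0.0005],[0,0,0],1]
    - [[0,0,-0.0005],[0,0,0],1]
    - [[0,0,-0.0005],[0,0,0],1]
    - [[0,0,-0.0005],[0,0,0],1]
    - [[0,0,-0.0005],[0,0,0],1]

```text
t: 14.67
ee_pos: [525.4, -4.1, 204.1]
orientation: [-2.902, -1.203, 0.0]
ft_force: [1.2, 2.1, 2.4]
width: 0.3
```

Call:
carry_out:
  rows:
    - [[0,0,-0.0005],[0,0,0],1]
    - [[0,0,-0.0005],[0,0,0],1]
    - [[0,0,-0.0005],[0,0,0],1]
    - [[0,0,-0.0005],[0,0,0],1]
    - [[0,0,-0.0005],[0,0,0],1]
    - [[0,0,-0.0005],[0,0,0],1]
    - [[0,0,-0.0005],[0,0,0],1]
    - [[0,0,-0.0005],[0,0,0],1]
    - [[0,0,-0.0005],[0,0,0],1]
    - [[0,0,-0.0005],[0,0,0],1]
    - [[0,0,-0.0005],[0,0,0],1]
    - [[0,0,-0.0005],[0,0,0],1]

```text
t: 15.67
ee_pos: [525.4, -4.1, 210.1]
orientation: [-2.902, -1.203, 0.0]
ft_force: [0.2, -0.4, -0.2]
width: 0.5
```

The force is gone above about 205 mm, so the lever is at rest. Now I'll withdraw.

Call:
carry_out:
  rows:
    - [[0,0,-0.003],[0,0,0],1]
    - [[0,0,-0.008],[0,0,0],1]
    - [[0,0,-0.015],[0,0,0],1]
    - [[0,0,-0.015],[0,0,0],1]
    - [[0,0,-0.015],[0,0,0],1]
    - [[0,0,-0.015],[0,0,0],1]
    - [[0,0,-0.015],[0,0,0],1]
    - [[-0.01,0,-0.01],[0,0,0],1]
    - [[-0.02,0,0],[0,0,0],1]
    - [[-0.025,0,0],[0,0,0],1]
    - [[-0.025,0,0],[0,0,0],1]
    - [[-0.025,0,0],[0,0,0],1]

```text
t: 16.67
ee_pos: [449.8, -79.2, 306.4]
orientation: [2.902, 1.203, -0.0]
ft_force: [0.6, -0.4, -0.3]
width: 0.6
```

Call:
carry_out:
  rows:
    - [[-0.025,0,0],[0,0,0],1]
    - [[-0.025,0,0],[0,0,0],1]
    - [[-0.02,0,0],[0,0,0],1]
    - [[-0.01,0,0],[0,0,0],1]
    - [[0,0,0],[0,0,0],1]
    - [[0,0,0],[0,0,0],1]
    - [[0,0,0],[0,0,0],1]
    - [[0,0,0],[0,0,0],1]

```text
t: 17.33
ee_pos: [395.3, -134.5, 306.1]
orientation: [-2.902, -1.204, -0.0]
ft_force: [0.2, 0.1, 0.4]
width: 0.7
```

```bash
python3 st.py; python3 - <<'E'
from h import *
S0=cv2.imread("pics/scene0.png");T0=cv2.imread("pics/top0.png")
a=imaging.get_image("scene")[:,:,::-1].copy();b=imaging.get_image("top")[:,:,::-1].copy()
cv2.imwrite("pics/s4.png",np.vstack([a[130:300,220:400],]).repeat(3,0).repeat(3,1));cv2.imwrite("pics/t4.png",b)
bs=blob(a,(325,168,358,190),45);bt=blob(b,(328,213,368,254),45);print(tri(bs[0],bt[0]))
for n,i,j,bx in(("lid_s",S0,a,(225,140,325,210)),("paddle_s",S0,a,(325,168,358,190)),("tube_s",S0,a,(335,235,370,285)),("cup_t",T0,b,(383,233,420,270)),("pitch_t",T0,b,(380,172,425,215)),("tube_t",T0,b,(258,212,292,242)),("lid_t",T0,b,(275,80,365,165))):
    x0,y0,x1,y1=bx;print(n,cv2.absdiff(i,j)[y0:y1,x0:x1].mean(),cv2.phaseCorrelate(i[y0:y1,x0:x1,1].astype(float),j[y0:y1,x0:x1,1].astype(float)))
E
```

```text
17.3333 [ 395.34  -134.486  306.113] F [0.199 0.057 0.419] 0.7241019388847824 
 [[ 0.706  0.708  0.   ]
 [ 0.708 -0.706  0.   ]
 [ 0.     0.    -1.   ]]
[524.64203699  -3.45492293 198.66222173]
lid_s 7.884761904761905 ((0.017196968526249634, -0.08076837891567834), 0.9041497376272382)
paddle_s 3.2571166207529845 ((0.03723192491342431, -0.0259844805650431), 0.9888975687570328)
tube_s 2.452952380952381 ((0.18180199154213028, 0.28961327074500076), 0.9535428694457451)
cup_t 4.618943267591916 ((-0.0151113042361537, -0.02406885965775274), 1.0068562671319705)
pitch_t 3.787941429801895 ((0.481137738713155, 0.5447386055106307), 0.9940797966933003)
tube_t 4.479411764705882 ((0.0357212674264602, -0.04375166010953713), 1.0067494544514557)
lid_t 2.7 ((-0.038570221745622746, 0.0011000814671149328), 1.0097764081811802)
```

View pics/s4.png

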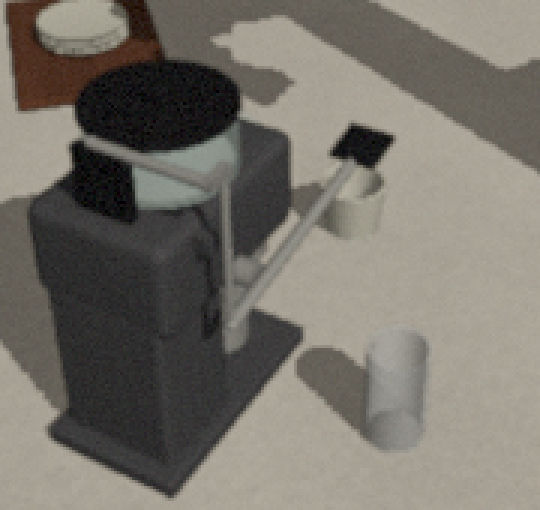

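View pics/t4.png

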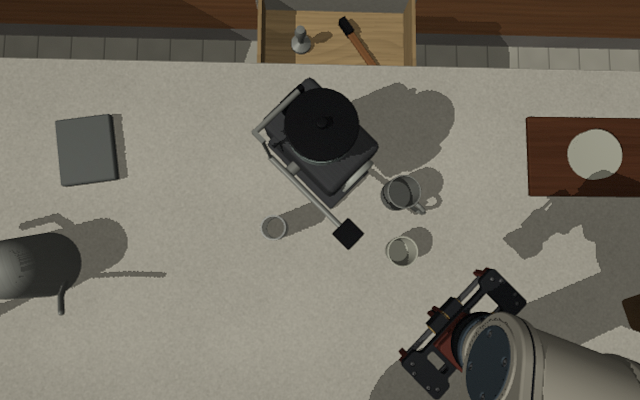

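The lid is shut, with its outline at top (321,125) as before. The paddle is back at (347,234), the bystanders stand where they were and the hand is clear.

```bash
python3 -c "
from workcell import close_job
print(close_job())"
```

```text
the job is handed in; nothing more can be done
None
```

I pressed the lever down to its stop with the closed fingertips, which swung the lid wide open. I held it there for about 3 s (t ≈ 6.7–9.7 s), then let the lever up over about 5 s until the lid shut. After that I lifted the hand away and handed in at about 17.4 s, with nothing but the paddle touched.

- **At the stop:** the force rose to 29 N, above the 3–7 N the paddle itself needs. I backed off to about 20 N for the hold.
- **Letting up:** the finger stayed on the paddle at 2–5 N. The force was still 2.4 N at 204 mm and had gone to zero by 210 mm, by which point the finger was clear.
- **Final pictures:** the lid is shut, with its outline within 0.1 px of the start. The paddle is back at (524.6, -3.5, 198.7), against (524.7, -3.5, 198.8) before.
- **Disagreement on height:** the camera puts the paddle about 5 mm lower than the 204 mm given. The arm met the stop at 151 mm and the release at about 204 mm, which fits the text.
- **Bystanders:** the cup and tube are within 0.05 px of the start in the top view. The tube came out 0.3 px off in the scene view. The pitcher's image-shift check gave 0.5 px (about 1 mm). Nothing went near it and it looks unmoved, so I take that as noise, but I did not check it further.

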